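Shelve the capacitors and hold the sprung test-box lid at its mark

TASK

Two big black capacitors were left standing on the sprung lid of the test box: stand them upright on the two free ringed places of the blue shelf, one in each, to complete the neat row. Then lift the lid by its black grip until it is level with the red pointer at its side, and finish while still holding it there in the gripper (let go and the spring shuts it). Do not tip the capacitors over, and leave the pointer and everything else on the bench where they are.

Things in the scene. Friction and masses are not known exactly. Their poses are not given: they have to be found in the camera images.
- tester: Grey test box, fixed, 200 (x) x 260 (y) x 90 mm high; origin under its centre, z up, -x its front. Its aluminium lid is 190 x 260 x 8 mm, top face 98 mm above the bench when shut, hinged along y at the far edge: the front edge lifts. A thin white scale arc stands outside the +y side at y = +146 mm, 188 mm from the hinge. Left or right of the shelf, turned up to 0.2 rad.
- lid_hinge (a point): Middle of the lid's hinge line, fixed on the box, at x = +90 mm of the box and 94 mm above the bench; the line runs along the box's y.
- lid_grip (a point): Centre of the lid's black grip: a bar 20 mm thick, 36 mm long along the lid's y, with flat ends to pinch from above (fingers can pivot on it), on a stem 12 x 18 mm. Lid shut: on the box's middle line, 130 mm above the bench; 165 mm in front of and 36 mm above the hinge, 32 mm above the lid's top face. Moves with the lid; axes are the lid's (x to the hinge, z out of the top).
- lid (a joint): Lid angle in rad: 0 shut, grows as the front edge rises (up to 1.3). The lid (about 0.3 kg) and its spring pull it shut: about 3.5 N straight up at the grip starts it, about 9 N straight up (6 N square to the lid) holds it at 0.7 rad. It has no stay.
- pointer (a joint): Angle of the red pointer in rad, in the same measure as the lid: the lid is level with it when both values are equal. Set anywhere from 0.4 to 0.7 rad; it stays where it is unless pushed; leave it.
- pointer_tip (a point): Centre of the red disc (16 mm) at the tip of the pointer, 160 mm from the hinge line, 140 mm to the +y side of the box's middle line. x along the pointer towards the hinge. A thin red arm joins it to the hinge. It stands up to 205 mm above the bench, the scale arc 240 mm: travel above or around them.
- lid_dot (a point): White dot (14 mm) on the +y edge face of the lid, 160 mm from the hinge line, half-way through its thickness; it comes beside the red disc when the lid is at the mark.
- shelf: Blue low shelf, fixed, 110 (x) x 290 (y) mm, its top face 50 mm above the bench; origin at the centre of its underside, at bench height. Four white rings (48 mm outside) in a row along its y, 65 mm apart; the two on the -y side are taken by two other capacitors (same kind), the two on the +y side are free. Turned up to 0.2 rad.
- place_a (a point): Centre of the inner free ring, on the shelf's top face, 32.5 mm to +y of the shelf's middle. 65 mm from the nearest standing capacitor.
- place_b (a point): Centre of the outer free ring, on the shelf's top face, 97.5 mm to +y of the shelf's middle.
- cap_a_mid (a point): Centre of the first capacitor to shelve: black can with silver top, 36 mm in diameter, 60 mm high, about 80 g, standing on the lid; this point lies half-way up.
- cap_b_mid (a point): Centre of the second capacitor to shelve, the same; it stands on the lid beside the first, about 75 mm away along the box's y.
- cap_a: The first capacitor to shelve; origin at the centre of its underside.
- cap_b: The second capacitor to shelve; origin at the centre of its underside.
- cap_c: Capacitor already standing in the outermost taken ring of the shelf; leave it. Origin at the centre of its underside.
- cap_d: Capacitor already standing in the inner taken ring; leave it. Origin at the centre of its underside.
- relay: Blue relay block 30 x 50 x 30 mm between box and shelf; leave it. Origin under its centre.
- choke: Copper ring coil, 44 mm in diameter, 18 mm high, between box and shelf; leave it. Origin under its centre.
- heatsink: Loose finned aluminium heat sink, 90 x 46 x 50 mm, at the left; leave it. Origin under its back plate.
- posts: Strip of red and black terminal posts, 45 x 90 x 42 mm, at the right; leave it. Origin under its centre.

How it is judged:
By the outcome, as a careful person would: the job done as asked, in the order asked, and still so for the second after the job is handed in, while the arm keeps its last pose, push and grip.
It also fails if it takes over 72 s, if anything falls off the work surface, if the arm or the gripper's body presses on something with over 40 N, if the wrist force passes 120 N, or if a joint passes its speed limit or range.

ROBOT

A 6-joint arm with a two-finger parallel gripper is mounted at the origin on the work surface. World frame = base frame: x ahead of the robot, y to its left, z up, the work surface at z = 0. Lengths are in mm, angles in rad, forces in N, time in s.
With the tool pointing down it reaches from about 300 to 750 mm from the base axis. Payload 8.5 kg.
Tool frame: the origin (TCP) lies between the finger pads; the fingertips stand arm.tip_extent ahead of it and the grasp point (between the pads) lies 8 mm behind it (arm.tip_extent is the distance from the TCP to the fingertips, in mm); z points along the fingers, x is the direction in which the jaws open and shut, and the axes are right-handed (so a half turn about z gives the same grasp; the last joint's range is limited). The gripper opens to 85 mm and grips with 20 to 120 N. Pads are 22 mm wide; open, the fingers measure 114 mm over their backs; the gripper's body (76 mm by 85 mm) begins 54 mm behind the grasp point. The pads swing forward as they close: fully open they stand 13 mm farther back than shut.
Start: joints at [1.062, 0.381, 1.297, -0, 1.464, -0.215], TCP at [159.267, 526.417, 242.322] pointing down, gripper open.
Joint ranges: [-3.11, 3.11], [-0.89, 2.33], [0.22, 2.48], [-1.42, 4.56], [0.17, 2.85], [-2.88, 2.88]. Speed limits (rad/s): [2.39, 2.39, 3.14, 3.14, 3.14, 3.14].

INTERFACE

Orientations are given as a 3x3 rotation matrix whose columns are the frame's x, y, z axes.
In Python, from workcell import arm, vision, hand_in gives the robot as it stands.
- The arm moves only by the tool arm_command, never from a script. Its argument "plan" is one flat list of numbers, 5 for each row, row after row: the opening, from 0 (shut) to 1 (fully open), then the shift along the world's x, y, z in m, then the turn about the world's z in rad. A call has 1 to 20 rows; each row shifts and turns the commanded pose from where the row before left it; what a row does not reach is not made up. A row lasts 1/8 s, in which the tool goes at most 62.5 mm and 10.7 degrees, less where a joint would pass 70% of its speed; a pose out of reach is approached as far as the arm can. A call is refused whole if a number of a shift passes 0.0625 or a number of a turn 0.188, either way. A call with a gripper value outside its range is refused whole. The fingers move at their own pace and stop on an object; the grip force is fixed at half the most. Time passes only in rows, so rows that do not move let the fingers close. It gives the time, the measured TCP pose, the force and the opening at its end, in the units of the state.
- arm.observe(): the state, without advancing time (a new reading comes with each control period).
- vision.read_camera(name): name is "side" or "top"; returns the picture (400x640x3 uint8, blue, green, red); there is no depth.
- vision.camera_info(name): a dict with "fx", "fy", "cx", "cy" (pixels), "distortion" ([k1, k2, p1, p2, k3] as OpenCV has them; the pictures are not rectified), "origin" and "rotation" of the camera in the world. Camera axes: x right, y up, looking along -z (the intrinsics and any distortion apply to the point x, -y, -z); pixel columns grow to the right and rows downward; lengths in mm; the calibration is good to about 2 mm. A picture is of the moment at which its call begins. camera_info takes no time and is no camera call.
- hand_in(): hands the job in, once; it reports no verdict.
The state is a dict: "time_s": time; "q": joint angles; "dq": joint speeds; "effort": joint torques, N m; "tcp_pos": TCP position; "tcp_rot": TCP orientation; "wrist_force": force on the tool from outside, world axes, zero at the start; "wrist_torque": the same for the moment, N m; "gripper_width": opening from 0.0 (shut) to 1.0 (fully open).
Only numpy, scipy, OpenCV 4.12 (cv2) and the standard library are available. Lean on these libraries where they do the work, as an engineer would, in place of code of your own. Each camera call takes 0.05 s, during which the arm holds its last target.

## Working session

There is one attempt and no reset: what is moved stays moved. The work goes in short steps, Python scripts to look and compute and a tool call to move; the robot and the scene stay as the last step left them, time stands still between calls to the robot, and variables do not carry over. Pictures are saved under pics/ and viewed, and the job is handed in when it is done.

Besides the shell and the picture viewer there is one more tool, called by a JSON object that holds its "name" and its "arguments". arm_command: Moves the arm, as the interface text tells. Its arguments: {"type":"object","properties":{"plan":{"type":"array","items":{"type":"number"}}},"required":["plan"]}

```bash
mkdir -p pics; ls; python3 - <<'E'
from workcell import arm, vision
import cv2
for n in ("side","top"):
    im=vision.read_camera(n); cv2.imwrite(f"pics/{n}0.png",im)
    i=vision.camera_info(n); print(n,i)
s=arm.observe(); print(s, arm.tip_extent)
E
```

```text
pics
side {'fx': 445.5479337320126, 'fy': 445.5479337320126, 'cx': 319.22526842051, 'cy': 201.0881338934841, 'distortion': array([-0.02360485,  0.        ,  0.        ,  0.        ,  0.        ]), 'origin': array([  193.3017765 , -1166.19615672,   817.40179367]), 'rotation': array([[ 0.96508397,  0.12775792, -0.2286719 ],
       [-0.26188303,  0.48891862, -0.83209126],
       [ 0.0054957 ,  0.86292323,  0.50530515]])}
top {'fx': 481.31733655869016, 'fy': 481.31733655869016, 'cx': 320.4951911513236, 'cy': 205.56511354359532, 'distortion': array([-0.04752566,  0.        ,  0.        ,  0.        ,  0.        ]), 'origin': array([4.18650440e+02, 2.28567394e-01, 1.59536129e+03]), 'rotation': array([[-0.00823833,  0.99672749, -0.08041422],
       [-0.99996219, -0.00843559, -0.00211367],
       [-0.00278509,  0.08039376,  0.99675929]])}
{'time_s': 0.1, 'q': array([ 1.06168304e+00,  3.81165818e-01,  1.29814905e+00,  6.46951792e-06,
        1.46359006e+00, -2.15279627e-01]), 'dq': array([-0.0009161 , -0.00071878, -0.00126324,  0.00063928, -0.00036634,
        0.00032156]), 'effort': array([ 4.39880183e-03, -4.49216259e+01, -2.31660265e+01, -9.37802974e-05,
        3.64763444e-03, -1.66136749e-05]), 'tcp_pos': array([159.16518767, 526.21932669, 241.76564653]), 'tcp_rot': array([[ 2.89623947e-01,  9.57140300e-01, -6.45219658e-04],
       [ 9.57139660e-01, -2.89624524e-01, -1.14270616e-03],
       [-1.28060155e-03, -2.86610256e-04, -9.99999139e-01]]), 'wrist_force': array([-0.14243842, -0.10831963, -0.61293544]), 'wrist_torque': array([ 0.01407363, -0.0069456 , -0.00468374]), 'gripper_width': 0.9994327938138727} 11.0
```

View pics/side0.png

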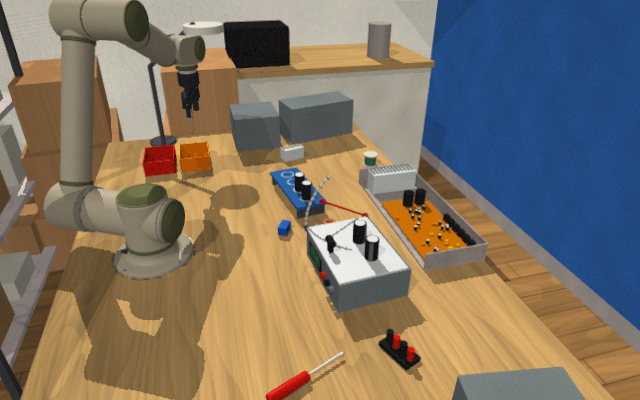

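View pics/top0.png

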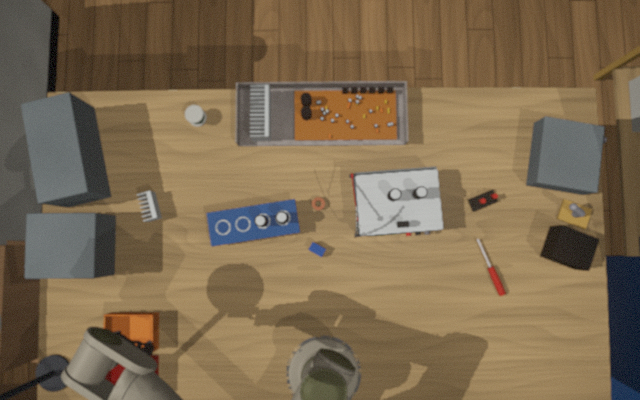

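```bash
python3 - <<'E'
import cv2
a=cv2.imread('pics/top0.png')[150:260,190:460]; cv2.imwrite('pics/top0z.png',cv2.resize(a,None,fx=2.95,fy=2.95,interpolation=cv2.INTER_CUBIC))
a=cv2.imread('pics/side0.png')[155:315,255:425]; cv2.imwrite('pics/side0z.png',cv2.resize(a,None,fx=3.7,fy=3.7,interpolation=cv2.INTER_CUBIC))
E
```

```text
(no output)
```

View pics/top0z.png

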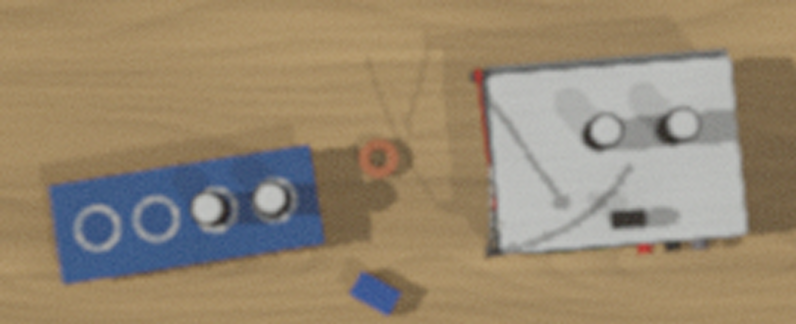

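View pics/side0z.png

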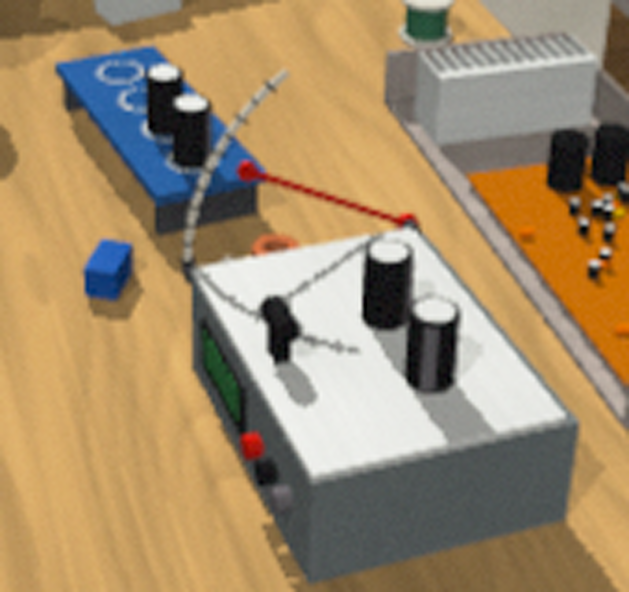

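```bash
cat > h.py <<'E'
import numpy as np, cv2
from workcell import vision
I={n:vision.camera_info(n) for n in("side","top")}
def ray(n,p):
    i=I[n];K=np.array([[i['fx'],0,i['cx']],[0,i['fy'],i['cy']],[0,0,1]])
    q=cv2.undistortPoints(np.array([[p]],float),K,i['distortion'])[0,0]
    d=i['rotation']@np.array([q[0],-q[1],-1]);return i['origin'],d/np.linalg.norm(d)
def plane(n,p,z):
    o,d=ray(n,p);return o+d*(z-o[2])/d[2]
def tri(p,q):
    o,d=ray('side',p);a,b=ray('top',q)
    t=np.linalg.lstsq(np.c_[d,-b],a-o,rcond=None)[0]
    x,y=o+d*t[0],a+b*t[1];return (x+y)/2,np.linalg.norm(x-y)
def proj(n,P):
    i=I[n];K=np.array([[i['fx'],0,i['cx']],[0,i['fy'],i['cy']],[0,0,1]])
    c=i['rotation'].T@(np.array(P,float)-i['origin']);c=c*[1,-1,-1]
    return cv2.projectPoints(c.reshape(1,1,3),np.zeros(3),np.zeros(3),K,i['distortion'])[0][0,0]
E
python3 - <<'E'
from h import *
im=cv2.imread('pics/top0.png');hsv=cv2.cvtColor(im,cv2.COLOR_BGR2HSV)
H,S,V=cv2.split(hsv)
roi=np.zeros(H.shape,np.uint8);roi[195:250,200:302]=255
m=((H>100)&(H<130)&(S>110)).astype(np.uint8)*255&roi
c=cv2.convexHull(np.vstack([k for k in cv2.findContours(m,0,1)[0] if cv2.contourArea(k)>100]))
r=cv2.minAreaRect(c);print('shelf',r)
pts=[plane('top',p,50) for p in cv2.boxPoints(r)];print(np.round(pts,1));print('ctr',np.mean(pts,0))
w=((S<90)&(V>105)).astype(np.uint8)*255&roi
n,l,st,ce=cv2.connectedComponentsWithStats(w)
for k in range(1,n):
    if st[k,4]>15:
        x,y,ww,hh,a=st[k]
        cc=(x+(ww-1)/2,y+(hh-1)/2)
        print('white',ce[k],st[k],plane('top',ce[k],50)[:2],plane('top',ce[k],110)[:2])
roi[:]=0;roi[160:245,345:450]=255
m=((S<60)&(V>140)).astype(np.uint8)*255&roi
c=cv2.convexHull(max(cv2.findContours(m,0,1)[0],key=cv2.contourArea))
r=cv2.minAreaRect(c);print('lid',r);pts=np.array([plane('top',p,98) for p in cv2.boxPoints(r)]);print(np.round(pts,1),pts.mean(0),[np.linalg.norm(pts[i]-pts[i-1]) for i in range(4)])
dk=((V<60)).astype(np.uint8)*255&roi
n,l,st,ce=cv2.connectedComponentsWithStats(dk)
for k in range(1,n):
    if st[k,4]>8: print('dark',ce[k],st[k],plane('top',ce[k],140)[:2])
E
```

```text
shelf ((252.8996124267578, 222.3811492919922), (32.254337310791016, 88.03913879394531), 80.78897094726562)
[[520.7 370.5  50. ]
 [564.   89.5  50. ]
 [461.2  73.4  50. ]
 [418.1 352.8  50. ]]
ctr [491.0048685  221.53751916  50.        ]
white [270.86813187 202.0989011 ] [247 198  49   9  91] [555.89465754 163.48370439] [550.5660311  157.14518129]
white [236.93333333 207.4       ] [229 206  17   4  30] [539.66612094 273.14486327] [534.96758158 262.54865002]
white [213.42957746 227.8943662 ] [205 209  26  38 142] [474.13087356 348.73544079] [471.97679735 335.20435743]
white [282.50595238 216.98214286] [276 209  15  17 168] [507.51423471 126.00611126] [504.06402038 121.12268841]
white [261.64739884 220.52601156] [254 213  17  16 173] [496.64757671 193.18715228] [493.61926986 185.69536691]
white [242.47058824 223.90441176] [235 216  16  17 136] [486.26150976 254.98654774] [483.63645102 245.09534693]
white [222.54482759 226.87586207] [215 219  16  17 145] [477.19006864 319.2792405 ] [474.91721651 306.89181981]
lid ((397.0841979980469, 202.3415985107422), (62.58784103393555, 86.07071685791016), 84.2894058227539)
[[ 633.3  -93.5   98. ]
 [ 658.4 -363.8   98. ]
 [ 462.3 -377.8   98. ]
 [ 438.2 -110.3   98. ]] [ 548.0666285  -236.37202074   98.        ] [np.float64(195.8517088805101), np.float64(271.43807936023825), np.float64(196.60749329407895), np.float64(268.62681082062954)]
dark [415.         194.69230769] [413 191   6   7  13] [ 566.82197783 -284.5353051 ]
dark [401.9047619  223.85714286] [398 223  10   3  21] [ 478.42619785 -242.65966978]
```

```bash
python3 - <<'E'
import cv2
a=cv2.imread('pics/top0.png')[160:245,345:450]; cv2.imwrite('pics/top0y.png',cv2.resize(a,None,fx=7,fy=7,interpolation=cv2.INTER_NEAREST)[:600])
a=cv2.imread('pics/side0.png')[190:310,300:415]; cv2.imwrite('pics/side0y.png',cv2.resize(a,None,fx=5,fy=5,interpolation=cv2.INTER_NEAREST))
E
```

```text
(no output)
```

View pics/top0y.png

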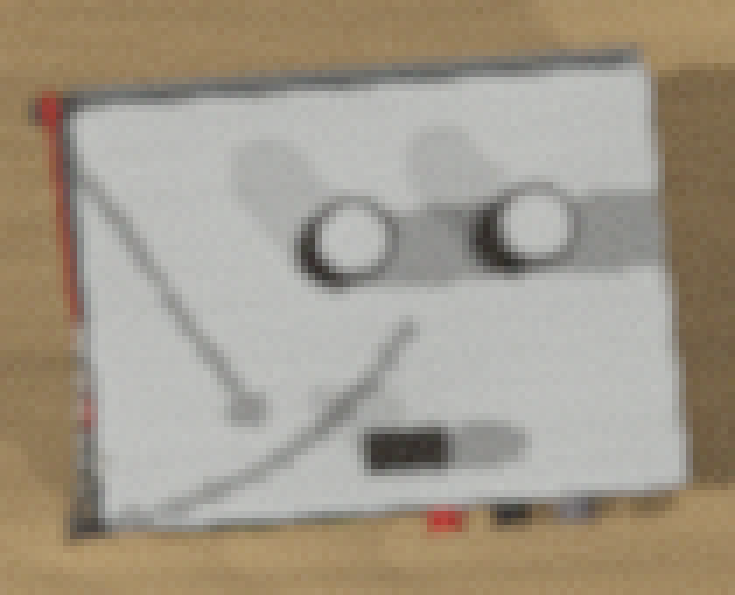

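View pics/side0y.png

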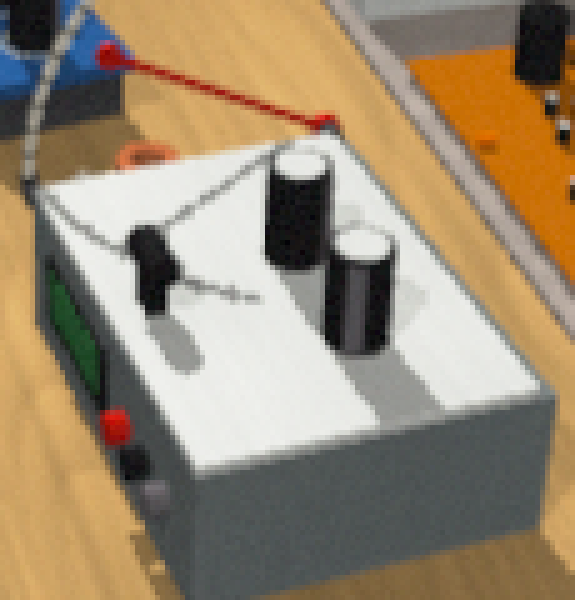

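```bash
python3 - <<'E'
from h import *
z7=lambda u,v:((u)/7+345-.5,(v)/7+160-.5)
s5=lambda u,v:((u)/5+300-.5,(v)/5+190-.5)
P=[plane('top',z7(*p),98) for p in[(73,103),(643,63),(688,487),(98,526)]]
print(np.round(P,1),np.mean(P,0)); 
yv=(P[0]-P[1]+P[3]-P[2]);xv=P[0]-P[3]+P[1]-P[2]
print('yaw y',np.arctan2(-yv[0],yv[1]),'x',np.arctan2(xv[1],xv[0]),[np.linalg.norm(P[i]-P[i-1]) for i in range(4)])
for n,t,s in(('A',(352,238),(301,166)),('B',(535,223),(363,247))):
    print(n,plane('top',z7(*t),158)[:2],plane('side',s5(*s),158)[:2],tri(s5(*s),z7(*t)))
print('grip',plane('top',z7(406,450),140)[:2])
# side lid corners
S=[plane('side',s5(*p),98) for p in[(325,128),(548,395),(197,470),(38,188)]];print('side lid',np.round(S,1),np.mean(S,0))
# rings
yw=.153
for p in [(242.47,223.9),(222.54,226.88)]: print('ring',plane('top',p,50)[:2])
for p in [(222.9,227.0),(242.5,223.9),(261.5,220.4),(282.4,217)]: print(plane('top',p,110)[:2])
# pointer disc
print('disc pix',s5(109,55))
yw=.09;ex=np.array([np.cos(yw),np.sin(yw),0]);ey=np.array([-np.sin(yw),np.cos(yw),0])
C=np.mean(P,0);
np.save('lid.npy',C)
hinge=C*[1,1,0]+ex*95+[0,0,94]   # lid 190 long, mid 95 from hinge edge
for h2 in (C+ex*95, plane('top',z7(406,450),140)+ex*165):
    h2=np.array([h2[0],h2[1],94.]);print('hinge',h2)
    o,d=ray('side',s5(109,55))
    q=h2+ey*140; t=((q-o)@ey)/(d@ey); X=o+d*t; r=X-h2
    print(X,'along',r@ex,'z',r[2],np.hypot(r@ex,r[2]),'ang',np.arctan2(r[2],-(r@ex)))
    print([ (a,np.round(proj('side',h2+ey*140-ex*160*np.cos(a)+[0,0,160*np.sin(a)]),1)) for a in np.arange(.4,.71,.05)])
E
```

```text
[[ 637.2 -105.5   98. ]
 [ 653.4 -362.3   98. ]
 [ 462.7 -377.1   98. ]
 [ 447.8 -113.9   98. ]] [ 550.30585438 -239.69712461   98.        ]
yaw y 0.059712890469307035 x 0.0611017300536558 [np.float64(189.60511765622695), np.float64(257.3373864613289), np.float64(191.26791004365683), np.float64(263.6112172167223)]
A [ 569.08527203 -220.20647593] [ 567.42641454 -219.83734213] (array([ 568.27132296, -219.9503339 ,  158.03595171]), np.float64(1.6787336975313696))
B [ 574.9260227  -299.15045479] [ 572.57913215 -299.63531476] (array([ 573.99355909, -298.93839046,  157.41039779]), np.float64(2.073860393355114))
grip [ 478.62626162 -244.47021607]
side lid [[ 629.8  -97.6   98. ]
 [ 651.4 -367.3   98. ]
 [ 461.3 -376.2   98. ]
 [ 445.6 -117.    98. ]] [ 547.0265173  -239.52642662   98.        ]
ring [486.27572232 254.98850561]
ring [477.17686956 319.29474917]
[474.52501264 305.78549892]
[483.64938912 245.00419519]
[494.01287003 186.15236894]
[504.011426   121.45064607]
disc pix (321.3, 200.5)
hinge [ 644.92136402 -231.15866244   94.        ]
[ 491.23915744 -104.45860725  173.68100636] along 
[... 184 characters left out ...]
, array([321.7, 201.3])), (np.float64(0.55), array([323., 199.])), (np.float64(0.6), array([324.5, 196.7])), (np.float64(0.6499999999999999), array([326. , 194.5])), (np.float64(0.7), array([327.7, 192.3]))]
hinge [ 642.95846257 -229.64025545   94.        ]
[ 491.72731172 -102.71900771  172.62630467] along -139.21158039113305 z 78.62630466501264 159.88108049507386 ang 0.514132767818277
[(np.float64(0.4), array([318.6, 205.9])), (np.float64(0.45), array([319.7, 203.5])), (np.float64(0.5), array([320.9, 201.1])), (np.float64(0.55), array([322.2, 198.8])), (np.float64(0.6), array([323.7, 196.5])), (np.float64(0.6499999999999999), array([325.2, 194.3])), (np.float64(0.7), array([326.9, 192.1]))]
```

{"name": "arm_command", "arguments": {"plan": [1,0,0,0.04,0,1,0,0,0.04,0,1,0.0256,-0.0466,0,-0.076,1,0.0256,-0.0466,0,-0.076,1,0.0256,-0.0466,0,-0.076,1,0.0256,-0.0466,0,-0.076,1,0.0256,-0.0466,0,-0.076,1,0.0256,-0.0466,0,-0.076,1,0.0256,-0.0466,0,-0.076,1,0.0256,-0.0466,0,-0.076,1,0.0256,-0.0466,0,-0.076,1,0.0256,-0.0466,0,-0.076,1,0.0256,-0.0466,0,-0.076,1,0.0256,-0.0466,0,-0.076,1,0.0256,-0.0466,0,-0.076,1,0.0256,-0.0466,0,-0.076,1,0.0256,-0.0466,0,-0.076,1,0.0256,-0.0466,0,-0.076,1,0,0,0,0,1,0,0,0,0]}}

```text
time_s: 2.6
tcp_pos: [568.7, -218.8, 322.0]
tcp_rot: [[0.998, 0.061, -0.001], [0.061, -0.998, 0.001], [-0.001, -0.001, -1.0]]
wrist_force: [0.2, 0.1, 0.9]
gripper_width: 0.994
```

{"name": "arm_command", "arguments": {"plan": [1,-0.0004,-0.0012,-0.04,0,1,0,0,-0.04,0,1,0,0,-0.04,0,1,0,0,-0.03,0,1,0,0,-0.025,0,1,0,0,-0.02,0,1,0,0,0,0]}}

```text
time_s: 3.48
tcp_pos: [567.8, -218.9, 126.9]
tcp_rot: [[0.998, 0.062, -0.002], [0.062, -0.998, 0.001], [-0.002, -0.001, -1.0]]
wrist_force: [-0.0, 0.4, 1.1]
gripper_width: 0.997
```

```bash
python3 - <<'E'
from workcell import arm, vision
import cv2
a=vision.read_camera('side')[150:310,300:450]; cv2.imwrite('pics/s1.png',cv2.resize(a,None,fx=3.7,fy=3.7,interpolation=cv2.INTER_CUBIC))
print(arm.observe()['tcp_pos'])
E
```

```text
[ 568.35414396 -219.46421354  127.99310303]
```

View pics/s1.png

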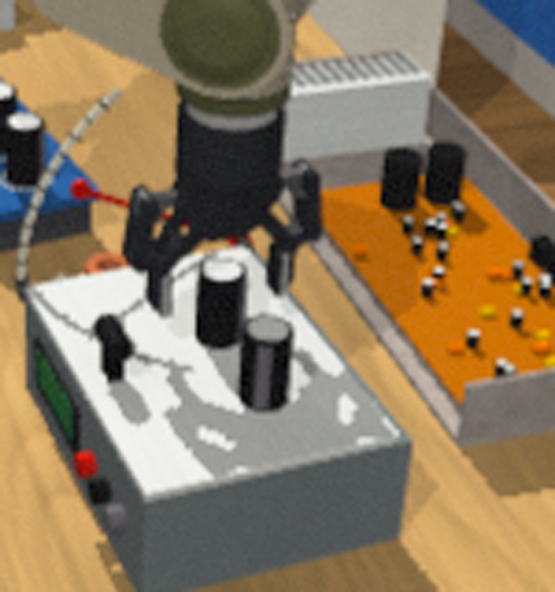

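Jaws straddle cap A (top at about (220,270) of the crop), clear of the grip and cap B. Closing.

{"name": "arm_command", "arguments": {"plan": [0.3,0,0,0,0,0.3,0,0,0,0,0,0,0,0,0,0,0,0,0,0,0,0,0,0,0,0,0,0,0,0]}}

```text
time_s: 4.28
tcp_pos: [568.6, -220.4, 128.0]
tcp_rot: [[0.998, 0.061, 0.001], [0.061, -0.998, -0.0], [0.001, 0.0, -1.0]]
wrist_force: [-1.8, 1.1, 5.7]
gripper_width: 0.405
```

{"name": "arm_command", "arguments": {"plan": [0,0,0,0.02,0,0,0,0,0.04,0,0,0,0,0.05,0,0,0,0,0.05,0,0,0,0,0.04,0,0,-0.0082,0.0474,0,0.0087,0,-0.0082,0.0474,0,0.0087,0,-0.0082,0.0474,0,0.0087,0,-0.0082,0.0474,0,0.0087,0,-0.0082,0.0474,0,0.0087,0,-0.0082,0.0474,0,0.0087,0,-0.0082,0.0474,0,0.0087,0,-0.0082,0.0474,0,0.0087,0,-0.0082,0.0474,0,0.0087,0,-0.0082,0.0474,0,0.0087,0,0,0,-0.05,0,0,0,0,-0.05,0,0,0,0,-0.05,0,0,0,0,0,0]}}

```text
time_s: 6.65
tcp_pos: [484.9, 253.1, 174.5]
tcp_rot: [[0.989, 0.147, -0.007], [0.147, -0.989, -0.002], [-0.008, 0.001, -1.0]]
wrist_force: [-0.6, 0.7, -0.3]
gripper_width: 0.41
```

```bash
python3 - <<'E'
from workcell import arm, vision
import cv2
a=vision.read_camera('side')
cv2.imwrite('pics/s2.png',cv2.resize(a[110:250,230:400],None,fx=4,fy=4,interpolation=cv2.INTER_CUBIC))
s=arm.observe();print(s['tcp_pos'],s['wrist_force'])
E
```

```text
[486.37326579 253.57115247 177.28047641] [-0.05561588 -0.35877313  0.51472406]
```

View pics/s2.png

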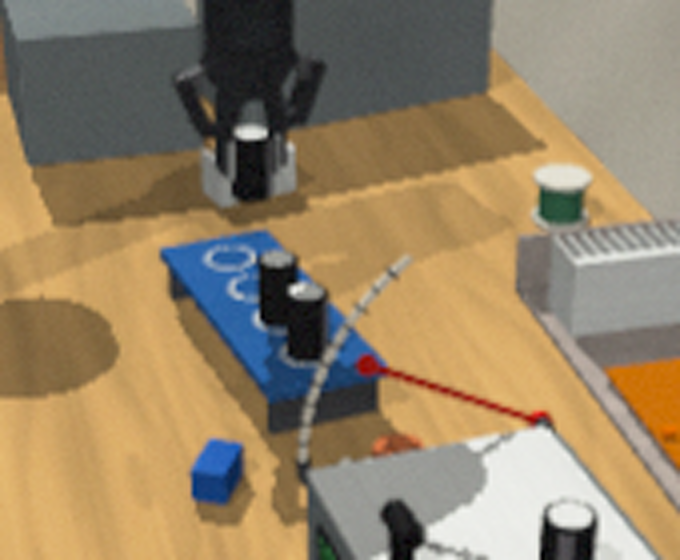

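```bash
python3 - <<'E'
from h import *
f=lambda u,v:(u/4+230-.5,v/4+110-.5)
print(plane('side',f(250,133),207.3),'ring a side?',plane('side',f(250,285),50),'ring b',plane('side',f(230,258),50))
print([plane('side',f(*p),110) for p in [(278,258),(306,291)]])
E
```

```text
[482.98129265 251.29582313 207.3       ] ring a side? [482.20133338 266.43889533  50.        ] ring b [475.42843425 325.11160634  50.        ]
[array([494.0481581 , 197.93011248, 110.        ]), array([503.1615304 , 131.82355627, 110.        ])]
```

```bash
python3 - <<'E'
from h import *
from workcell import arm
f=lambda u,v:(u/4+230-.5,v/4+110-.5)
print(tri(f(278,258),(261.5,220.4)),tri(f(306,291),(282.4,217)),tri(f(230,258),(222.5,226.9)))
im=vision.read_camera('top');cv2.imwrite('pics/t2.png',cv2.resize(im[180:265,190:320],None,fx=6,fy=6,interpolation=cv2.INTER_NEAREST))
a=cv2.imread('pics/side0.png');cv2.imwrite('pics/s0x.png',cv2.resize(a[160:220,265:330],None,fx=9,fy=9,interpolation=cv2.INTER_NEAREST))
E
```

```text
(array([492.53726048, 185.60017249, 116.29825022]), np.float64(2.3591587170884347)) (array([502.20672295, 121.30860315, 115.61436692]), np.float64(3.028498843902445)) (array([475.66630858, 319.0616657 ,  52.98093866]), np.float64(2.716630160451421))
```

View pics/t2.png

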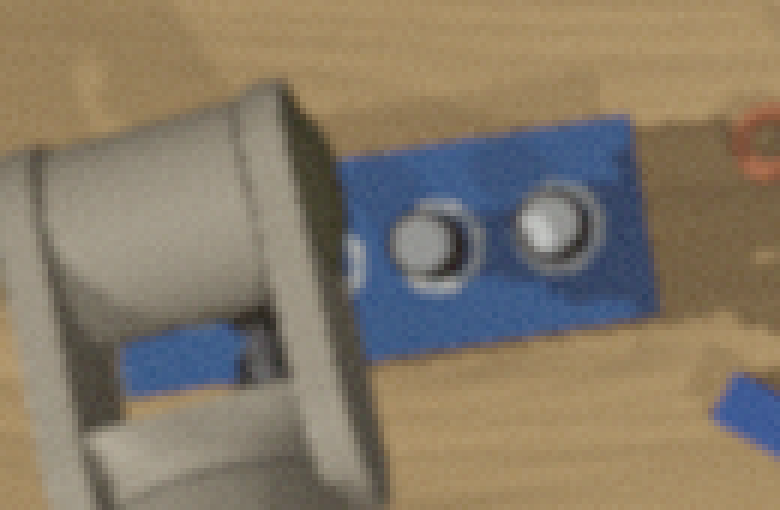

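View pics/s0x.png

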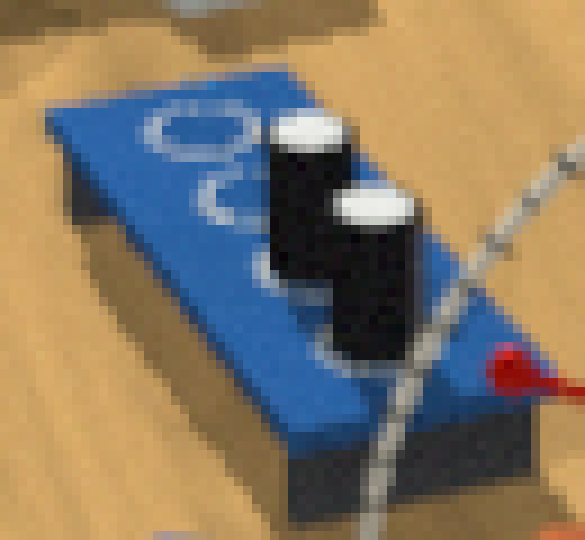

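```bash
python3 - <<'E'
from h import *
g=lambda u,v:(u/9+265-.5,v/9+160-.5)
S=[plane('side',g(*p),50) for p in[(290,452),(45,112),(292,70),(545,390)]]
print(np.round(S,1),np.mean(S,0)); print([np.linalg.norm(S[i]-S[i-1]) for i in range(4)])
t=lambda u,v:(u/6+190-.5,v/6+180-.5)
for p in[(632,115),(660,310)]: print('top shelf corner',plane('top',t(*p),50))
z=lambda u,v:(u/2.95+190-.2,v/2.95+150-.2)
T=[plane('top',z(*p),50) for p in[(65,283),(51,186),(311,146),(324,243)]];print(np.round(T,1),np.mean(T,0),[np.linalg.norm(T[i]-T[i-1]) for i in range(4)])
print('bottom of caps via side near edge', plane('side',g(372,362),50), plane('side',g(308,280),50))
E
```

```text
[[454.   61.9  50. ]
 [414.  359.1  50. ]
 [524.8 372.3  50. ]
 [556.6  81.2  50. ]] [487.36763814 218.62173803  50.        ]
[np.float64(104.4101022218896), np.float64(299.8839891711609), np.float64(111.53629082663805), np.float64(292.84434906998723)]
top shelf corner [566.34862325  86.09919891  50.        ]
top shelf corner [461.48761118  71.54494368  50.        ]
[[416.9 353.4  50. ]
 [522.8 369.8  50. ]
 [564.3  84.8  50. ]
 [458.3  71.1  50. ]] [490.57703938 219.78897718  50.        ] [np.float64(285.28084413806056), np.float64(107.17447263335762), np.float64(287.9132937240875), np.float64(106.93652003821404)]
bottom of caps via side near edge [498.62226219 118.02701855  50.        ] [489.44024853 186.92023153  50.        ]
```

{"name": "arm_command", "arguments": {"plan": [0,0,0,-0.04,0,0,0,0,-0.04,0,0,0,0,0,0,0,0,0,0,0]}}

```text
time_s: 7.25
tcp_pos: [488.0, 254.0, 100.0]
tcp_rot: [[0.989, 0.147, 0.004], [0.147, -0.989, 0.001], [0.004, -0.001, -1.0]]
wrist_force: [0.4, 0.3, -0.1]
gripper_width: 0.405
```

```bash
python3 - <<'E'
from workcell import arm, vision
import cv2
a=vision.read_camera('side')
cv2.imwrite('pics/s3raw.png',a)
cv2.imwrite('pics/s3.png',cv2.resize(a[150:220,260:330],None,fx=8.5,fy=8.5,interpolation=cv2.INTER_NEAREST))
s=arm.observe();print(s['tcp_pos'],s['wrist_force'])
E
```

```text
[487.86920185 254.0195286   99.97434203] [ 0.35926276 -0.57955614 -1.11432268]
```

View pics/s3.png

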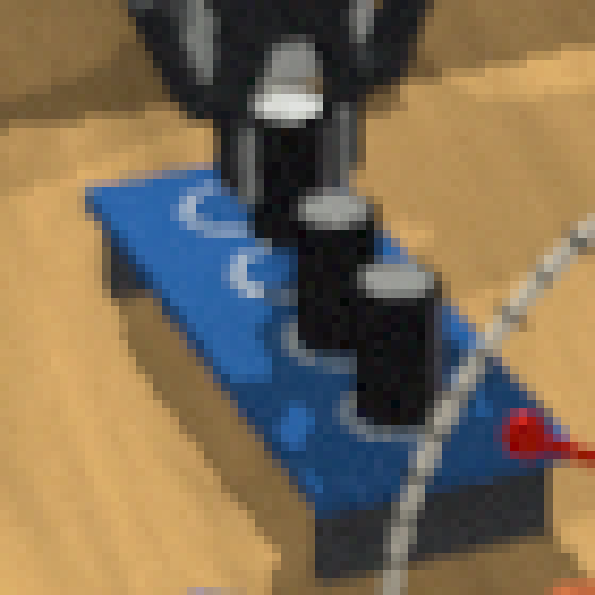

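```bash
python3 - <<'E'
from h import *
f=lambda u,v:(u/8.5+260-.5,v/8.5+150-.5)
D=plane('side',f(336,210),110);C=plane('side',f(397,280),110)
print(D,C,'extrap a',2*D-C, 'b',3*D-2*C)
print('held',plane('side',f(290,105),130), 'robot says 487.9 254')
E
```

```text
[493.7912384  196.35180028 110.        ] [503.5083179  130.30769698 110.        ] extrap a [484.0741589  262.39590357 110.        ] b [474.35707941 328.44000687 110.        ]
held [488.42062337 258.19138368 130.        ] robot says 487.9 254
```

{"name": "arm_command", "arguments": {"plan": [0,-0.0022,0.0015,-0.01,0,0,0,0,-0.005,0,0,0,0,-0.003,0,0,0,0,0,0,0,0,0,0,0]}}

```text
time_s: 7.92
tcp_pos: [484.1, 255.2, 80.3]
tcp_rot: [[0.989, 0.148, 0.0], [0.148, -0.989, 0.0], [0.0, -0.0, -1.0]]
wrist_force: [-4.0, -0.8, 9.0]
gripper_width: 0.408
```

{"name": "arm_command", "arguments": {"plan": [0.6,0,0,0,0,0.6,0,0,0,0,0.8,0,0,0,0,0.8,0,0,0.01,0,0.8,0,0,0.04,0,0.8,0,0,0.05,0,1,0,0,0.05,0,1,0,0,0.05,0,1,0.008,-0.04,0.04,-0.0087,1,0.008,-0.05,0,-0.0087,1,0.008,-0.05,0,-0.0087,1,0.008,-0.05,0,-0.0087,1,0.008,-0.05,0,-0.0087,1,0.008,-0.05,0,-0.0087,1,0.008,-0.05,0,-0.0087,1,0.008,-0.05,0,-0.0087,1,0.008,-0.05,0,-0.0087,1,0.008,-0.05,0,-0.0087,1,0.008,-0.05,0,0,1,0,0,0,0]}}

```text
time_s: 10.42
tcp_pos: [571.9, -288.0, 318.4]
tcp_rot: [[0.998, 0.057, -0.001], [0.057, -0.998, 0.0], [-0.001, -0.0, -1.0]]
wrist_force: [-0.3, 0.5, -0.1]
gripper_width: 1.003
```

```bash
python3 - <<'E'
from workcell import arm, vision
import cv2
a=vision.read_camera('side')
cv2.imwrite('pics/s4.png',cv2.resize(a[150:310,260:410],None,fx=3.7,fy=3.7,interpolation=cv2.INTER_CUBIC))
a=vision.read_camera('top')
cv2.imwrite('pics/t4.png',cv2.resize(a[160:260,190:460],None,fx=2.95,fy=2.95,interpolation=cv2.INTER_CUBIC))
s=arm.observe();print(s['tcp_pos'],s['wrist_force'],s['time_s'])
E
```

```text
[ 572.09635231 -284.86008463  319.52894429] [0.27367377 0.40593775 0.17422058] 10.525
```

View pics/s4.png

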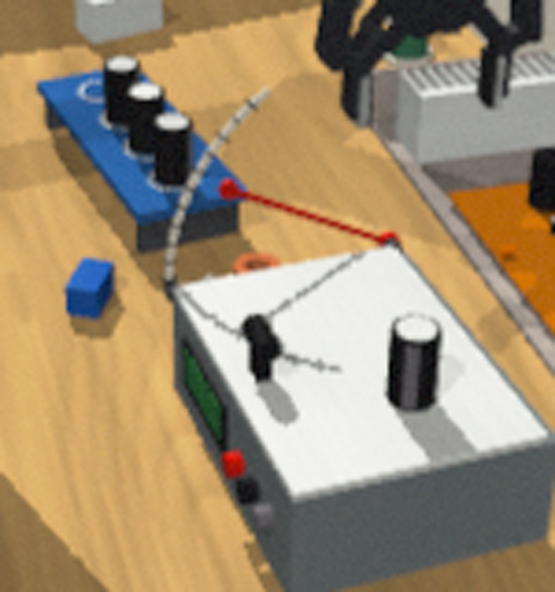

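View pics/t4.png

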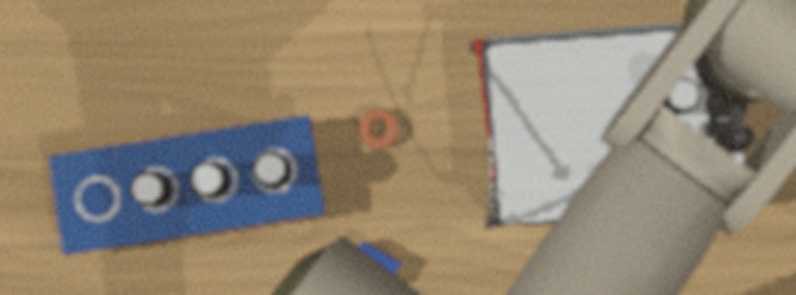

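Cap A stands in the inner ring, in line with the others. Now cap B.

{"name": "arm_command", "arguments": {"plan": [1,0.0015,-0.0135,-0.03,0,1,0,0,-0.04,0,1,0,0,-0.04,0,1,0,0,-0.035,0,1,0,0,-0.025,0,1,0,0,-0.02,0,1,0,0,0,0,1,0,0,0,0]}}

```text
time_s: 11.52
tcp_pos: [574.3, -298.0, 130.9]
tcp_rot: [[0.998, 0.062, 0.002], [0.062, -0.998, -0.001], [0.002, 0.001, -1.0]]
wrist_force: [0.2, 0.5, -0.0]
gripper_width: 0.998
```

```bash
python3 - <<'E'
from workcell import arm, vision
import cv2
a=vision.read_camera('side')
cv2.imwrite('pics/s5.png',cv2.resize(a[190:310,300:410],None,fx=4.5,fy=4.5,interpolation=cv2.INTER_CUBIC))
s=arm.observe();print(s['tcp_pos'],s['wrist_force'],s['time_s'])
E
```

```text
[ 574.30125155 -298.13852393  130.91635159] [-0.88671461  0.24768438 -0.06231359] 11.575
```

View pics/s5.png

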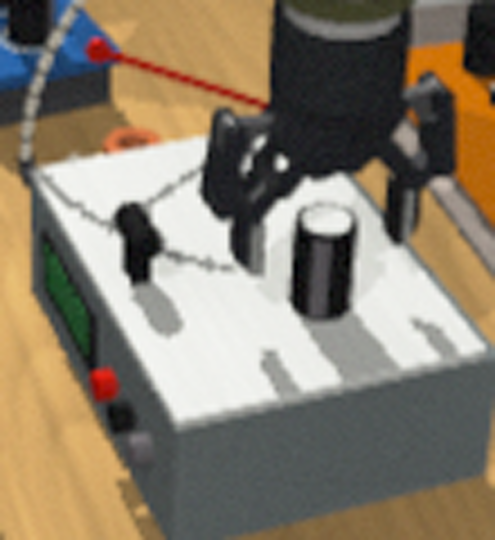

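{"name": "arm_command", "arguments": {"plan": [1,0,-0.001,-0.003,0,0.3,0,0,0,0,0.3,0,0,0,0,0,0,0,0,0,0,0,0,0,0,0,0,0,0,0,0,0,0,0,0]}}

```text
time_s: 12.45
tcp_pos: [573.8, -299.4, 126.6]
tcp_rot: [[0.998, 0.061, 0.0], [0.061, -0.998, -0.0], [0.0, 0.0, -1.0]]
wrist_force: [-0.2, 0.7, 3.4]
gripper_width: 0.409
```

{"name": "arm_command", "arguments": {"plan": [0,0,0,0.02,0,0,0,0,0.04,0,0,0,0,0.05,0,0,0,0,0.05,0,0,0,0,0.04,0,0,-0.0075,0.0476,0,0.0067,0,-0.0075,0.0476,0,0.0067,0,-0.0075,0.0476,0,0.0067,0,-0.0075,0.0476,0,0.0067,0,-0.0075,0.0476,0,0.0067,0,-0.0075,0.0476,0,0.0067,0,-0.0075,0.0476,0,0.0067,0,-0.0075,0.0476,0,0.0067,0,-0.0075,0.0476,0,0.0067,0,-0.0075,0.0476,0,0.0067,0,-0.0075,0.0476,0,0.0067,0,-0.0075,0.0476,0,0.0067,0,-0.0075,0.0476,0,0.0067,0,0,0,0,0]}}

```text
time_s: 14.82
tcp_pos: [475.3, 322.0, 325.4]
tcp_rot: [[0.988, 0.152, -0.001], [0.152, -0.988, -0.0], [-0.001, -0.0, -1.0]]
wrist_force: [0.4, -0.8, -1.4]
gripper_width: 0.407
```

{"name": "arm_command", "arguments": {"plan": [0,0,0,-0.05,0,0,0,0,-0.06,0,0,0,0,-0.06,0,0,0,0,-0.04,0,0,0,0,-0.015,0,0,0,0,0,0,0,0,0,0,0]}}

```text
time_s: 15.7
tcp_pos: [477.2, 319.6, 103.1]
tcp_rot: [[0.989, 0.147, 0.003], [0.147, -0.989, 0.001], [0.003, -0.001, -1.0]]
wrist_force: [-0.1, 0.3, -1.2]
gripper_width: 0.407
```

```bash
python3 - <<'E'
from workcell import arm, vision
import cv2
a=vision.read_camera('side')
cv2.imwrite('pics/s6.png',cv2.resize(a[150:220,260:330],None,fx=8.5,fy=8.5,interpolation=cv2.INTER_NEAREST))
s=arm.observe();print(s['tcp_pos'],s['wrist_force'],s['time_s'])
E
```

```text
[477.07591112 319.6709368  103.05103787] [-0.24907485 -0.91119513 -1.11362501] 15.75
```

View pics/s6.png

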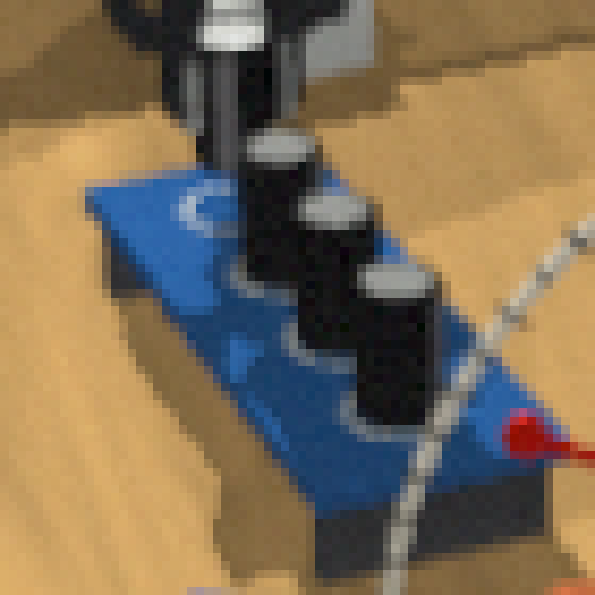

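```bash
python3 - <<'E'
from h import *
f=lambda u,v:(u/8.5+260-.5,v/8.5+150-.5)
for p in[(397,280),(336,210),(282,149)]:print(plane('side',f(*p),110))
print('held',plane('side',f(232,35),134.4),plane('side',f(208,207),50))
E
```

```text
[503.5083179  130.30769698 110.        ]
[493.7912384  196.35180028 110.        ]
[484.40309226 257.89693109 110.        ]
held [477.26875889 324.96306201 134.4       ] [464.53294659 329.22363475  50.        ]
```

{"name": "arm_command", "arguments": {"plan": [0,-0.0013,0,-0.012,0,0,0,0,-0.006,0,0,0,0,-0.004,0,0,0,0,0,0,0,0,0,0,0]}}

```text
time_s: 16.38
tcp_pos: [475.0, 319.5, 79.3]
tcp_rot: [[0.989, 0.148, 0.0], [0.148, -0.989, 0.0], [0.0, -0.0, -1.0]]
wrist_force: [-0.2, -0.4, -0.4]
gripper_width: 0.405
```

{"name": "arm_command", "arguments": {"plan": [0,0,0,-0.0012,0,0,0,0,0,0]}}

```text
time_s: 16.62
tcp_pos: [475.1, 319.5, 78.8]
tcp_rot: [[0.989, 0.148, 0.001], [0.148, -0.989, 0.0], [0.001, -0.0, -1.0]]
wrist_force: [0.9, -0.6, 5.0]
gripper_width: 0.416
```

{"name": "arm_command", "arguments": {"plan": [0.6,0,0,0,0,0.6,0,0,0,0,0.8,0,0,0,0,0.8,0,0,0.01,0,0.8,0,0,0.04,0,0.8,0,0,0.06,0,1,0,0,0.06,0,1,0,0,0.06,0,1,0,0,0.01,0,1,0,-0.047,0,-0.138,1,0,-0.047,0,-0.138,1,0,-0.047,0,-0.138,1,0,-0.047,0,-0.138,1,0,-0.047,0,-0.138,1,0,-0.047,0,-0.138,1,0,-0.047,0,-0.138,1,0,-0.047,0,-0.138]}}

```text
time_s: 18.75
tcp_pos: [474.4, -58.0, 317.7]
tcp_rot: [[0.573, -0.819, -0.001], [-0.819, -0.573, 0.0], [-0.001, 0.001, -1.0]]
wrist_force: [1.2, 0.7, 0.3]
gripper_width: 1.002
```

{"name": "arm_command", "arguments": {"plan": [1,0.001,-0.047,0,-0.138,1,0.001,-0.047,0,-0.138,1,0.001,-0.047,0,-0.138,1,0.001,-0.047,0,-0.138,1,0,0,0,0,1,0,0,0,0]}}

```text
time_s: 19.5
tcp_pos: [478.8, -244.0, 317.8]
tcp_rot: [[0.064, -0.998, -0.001], [-0.998, -0.064, 0.001], [-0.001, 0.001, -1.0]]
wrist_force: [-0.4, 0.7, -0.2]
gripper_width: 1.004
```

```bash
python3 - <<'E'
from workcell import arm, vision
import cv2
a=vision.read_camera('side')
cv2.imwrite('pics/s7.png',cv2.resize(a[150:310,260:410],None,fx=3.7,fy=3.7,interpolation=cv2.INTER_CUBIC))
a=vision.read_camera('top')
cv2.imwrite('pics/t7.png',cv2.resize(a[160:260,190:460],None,fx=2.95,fy=2.95,interpolation=cv2.INTER_CUBIC))
s=arm.observe();print(s['tcp_pos'],s['wrist_force'],s['time_s'],s['tcp_rot'][:,0])
E
```

```text
[ 478.94324634 -243.47056955  318.22325908] [ 0.05363375 -0.30131655  0.29911042] 19.6 [ 6.46942459e-02 -9.97905100e-01 -2.57122632e-04]
```

View pics/s7.png

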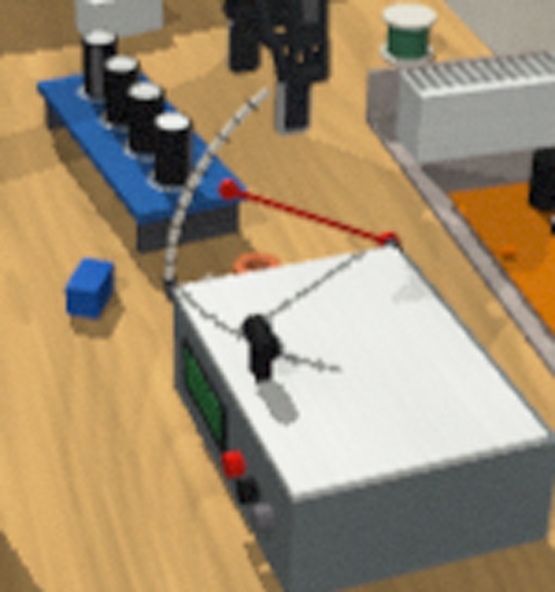

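View pics/t7.png

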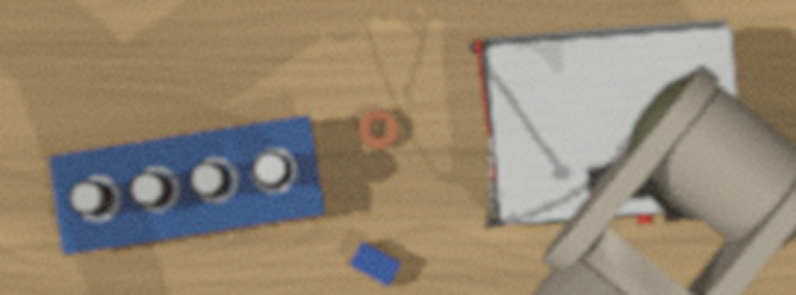

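{"name": "arm_command", "arguments": {"plan": [1,0,-0.0005,-0.05,0,1,0,0,-0.05,0,1,0,0,-0.05,0,1,0,0,-0.025,0,1,0,0,-0.022,0,1,0,0,0,0,1,0,0,0,0]}}

```text
time_s: 20.48
tcp_pos: [479.5, -244.9, 122.3]
tcp_rot: [[0.064, -0.998, 0.001], [-0.998, -0.064, -0.001], [0.001, -0.001, -1.0]]
wrist_force: [1.1, -0.8, 0.2]
gripper_width: 1.002
```

```bash
python3 - <<'E'
from workcell import arm, vision
from h import *
a=vision.read_camera('side')
cv2.imwrite('pics/s8.png',cv2.resize(a[170:310,290:410],None,fx=4.2,fy=4.2,interpolation=cv2.INTER_CUBIC))
s=arm.observe();print(s['tcp_pos'],s['wrist_force'],s['time_s'],s['tcp_rot'][:,0])
b,g,r=[c.astype(int) for c in cv2.split(cv2.imread('pics/side0.png'))]
m=((r>110)&(g<60)&(b<60)).astype(np.uint8);m[:, :312]=0;m[:,375:]=0;m[:190]=0;m[225:]=0
ys,xs=np.nonzero(m);print(np.c_[xs,ys].tolist())
E
```

```text
[ 479.47821763 -245.0270339   122.3501442 ] [ 0.44219631 -0.0944281  -0.50169639] 20.525 [ 0.0636306  -0.99797249  0.00143031]
[[321, 199], [322, 199], [320, 200], [321, 200], [322, 200], [323, 200], [320, 201], [321, 201], [322, 201], [323, 201], [324, 201], [320, 202], [321, 202], [322, 202], [323, 202], [324, 202], [325, 202], [326, 202], [321, 203], [322, 203], [326, 203], [327, 203], [328, 203], [329, 203], [331, 204], [332, 204], [334, 205], [335, 205], [337, 206], [338, 206], [340, 207], [341, 207], [343, 208], [344, 208], [346, 209], [347, 209], [349, 210], [350, 210], [352, 211], [353, 211], [355, 212], [356, 212], [358, 213], [359, 213], [364, 213], [365, 213], [361, 214], [362, 214], [363, 214], [364, 214], [365, 214], [366, 214], [362, 215], [363, 215]]
```

View pics/s8.png

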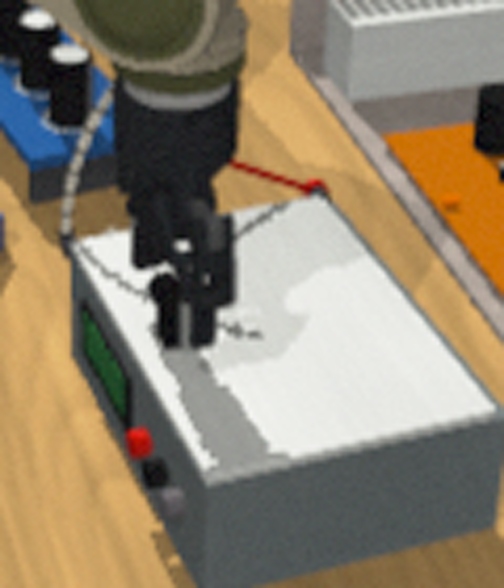

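{"name": "arm_command", "arguments": {"plan": [0.3,0,0,-0.001,0,0.3,0,0,0,0,0,0,0,0,0,0,0,0,0,0,0,0,0,0,0,0,0,0,0,0]}}

```text
time_s: 21.28
tcp_pos: [478.9, -245.2, 120.3]
tcp_rot: [[0.063, -0.998, 0.0], [-0.998, -0.063, -0.0], [0.0, -0.0, -1.0]]
wrist_force: [-0.9, -0.7, 3.0]
gripper_width: 0.416
```

```bash
python3 - <<'E'
from h import *
from workcell import arm
yw=.06;ex=np.array([np.cos(yw),np.sin(yw),0]);ey=np.array([-np.sin(yw),np.cos(yw),0])
h=np.array([643.5,-234.3,94.])
from scipy.optimize import minimize_scalar
print('hinge pt pix',proj('side',h+ey*140),'seen 364,214')
o=np.array([364,214])-proj('side',h+ey*140)
for pix in [(321.7,201),(321.7,201)-o]:
    print([(round(a,2),np.round(proj('side',h+ey*140-ex*160*np.cos(a)+[0,0,160*np.sin(a)])-pix,1)) for a in np.arange(.4,.65,.05)])
s=arm.observe();print(s['tcp_pos'],s['wrist_force'],s['gripper_width'])
E
```

```text
hinge pt pix [365.71181346 215.46784261] seen 364,214
[(np.float64(0.4), array([-1.6,  4.7])), (np.float64(0.45), array([-0.5,  2.3])), (np.float64(0.5), array([ 0.7, -0. ])), (np.float64(0.55), array([ 2. , -2.3])), (np.float64(0.6), array([ 3.5, -4.6]))]
[(np.float64(0.4), array([-3.3,  3.2])), (np.float64(0.45), array([-2.2,  0.8])), (np.float64(0.5), array([-1. , -1.5])), (np.float64(0.55), array([ 0.3, -3.8])), (np.float64(0.6), array([ 1.8, -6.1]))]
[ 478.94162629 -245.22235105  120.30953607] [-0.87994243 -0.72603907  3.01485971] 0.4161203335130433
```

{"name": "arm_command", "arguments": {"plan": [0,0.002,0.0001,0.0082,0,0,0.0024,0.0001,0.0081,0,0,0.0028,0.0002,0.008,0,0,0.0032,0.0002,0.0078,0,0,0.0036,0.0002,0.0076,0,0,0.004,0.0002,0.0075,0,0,0.0043,0.0003,0.0072,0,0,0.0047,0.0003,0.007,0,0,0.0051,0.0003,0.0068,0,0,0,0,0,0,0,0,0,0,0]}}

```text
time_s: 22.65
tcp_pos: [510.9, -243.0, 188.2]
tcp_rot: [[0.063, -0.998, -0.0], [-0.998, -0.063, 0.0], [-0.0, 0.0, -1.0]]
wrist_force: [-1.4, -0.1, -7.4]
gripper_width: 0.411
```

```bash
python3 - <<'E'
from workcell import arm, vision
from h import *
a=vision.read_camera('side');cv2.imwrite('pics/s9raw.png',a)
cv2.imwrite('pics/s9.png',cv2.resize(a[170:300,290:410],None,fx=4.6,fy=4.6,interpolation=cv2.INTER_CUBIC))
a=vision.read_camera('top');cv2.imwrite('pics/t9.png',cv2.resize(a[150:250,340:460],None,fx=5.5,fy=5.5,interpolation=cv2.INTER_CUBIC))
s=arm.observe();print(s['tcp_pos'],s['wrist_force'],s['wrist_torque'],s['time_s'],s['gripper_width'])
E
```

```text
[ 510.87313626 -242.97019531  188.22509541] [-0.97689658  0.62069637 -6.97429394] [-0.03427859  0.54158622  0.18825929] 22.75 0.4071684868011092
```

View pics/s9.png

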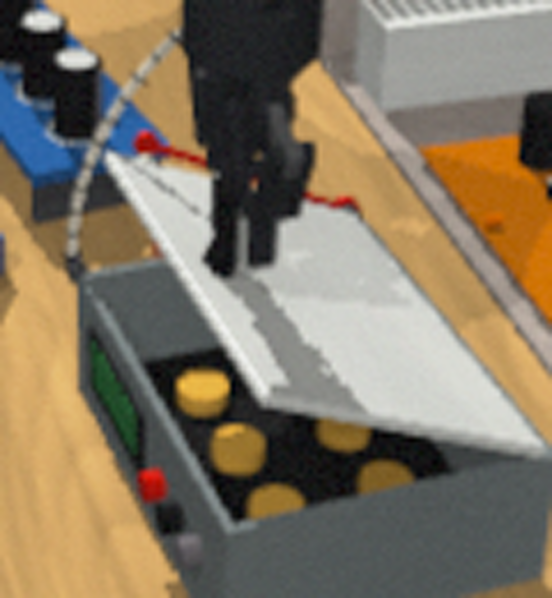

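View pics/t9.png

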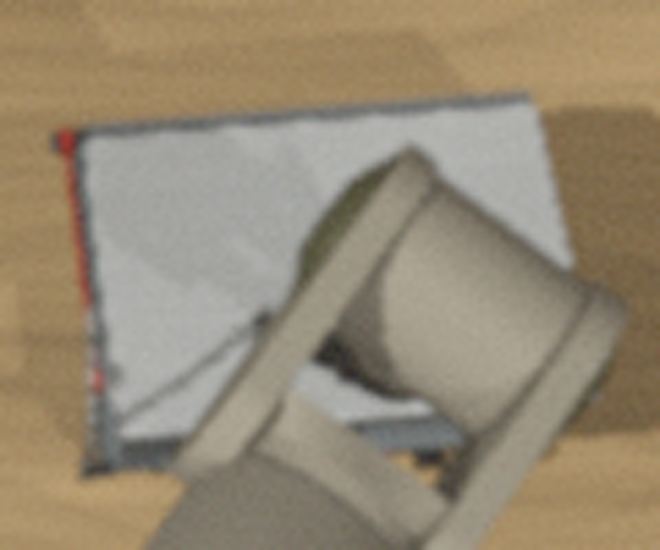

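```bash
python3 - <<'E'
from h import *
a=cv2.imread('pics/s9raw.png')
cv2.imwrite('pics/s9y.png',cv2.resize(a[190:270,300:380],None,fx=7.4,fy=7.4,interpolation=cv2.INTER_NEAREST))
yw=.06;ex=np.array([np.cos(yw),np.sin(yw),0]);ey=np.array([-np.sin(yw),np.cos(yw),0]);ez=np.array([0,0,1.])
h=np.array([643.5,-234.3,94.])
def L(x,y,z,t): # x along lid from hinge to front
    return h+ey*y-ex*(x*np.cos(t)+z*np.sin(t)*-1*-1*-1*-1 if False else x*np.cos(t)-z*np.sin(t))+ez*(x*np.sin(t)+z*np.cos(t))
for t in np.arange(.4,.56,.03):
    print(round(t,2),'corner+y',proj('side',L(190,130,4,t)).round(1),'corner-y',proj('side',L(190,-130,4,t)).round(1),'disc',proj('side',L(160,140,0,t)).round(1),'dot',proj('side',L(160,130,0,t)).round(1))
E
```

```text
0.4 corner+y [312.5 204.2] corner-y [346.4 257.8] disc [320.1 205.7] dot [321.2 207.4]
0.43 corner+y [313.3 202.5] corner-y [347.4 255.8] disc [320.7 204.2] dot [321.8 205.9]
0.46 corner+y [314.2 200.8] corner-y [348.5 253.9] disc [321.4 202.8] dot [322.5 204.5]
0.49 corner+y [315.1 199.1] corner-y [349.7 252. ] disc [322.1 201.4] dot [323.3 203.1]
0.52 corner+y [316.1 197.4] corner-y [350.9 250. ] disc [322.9 200.1] dot [324.1 201.7]
0.55 corner+y [317.1 195.8] corner-y [352.2 248.1] disc [323.7 198.7] dot [324.9 200.3]
```

View pics/s9y.png

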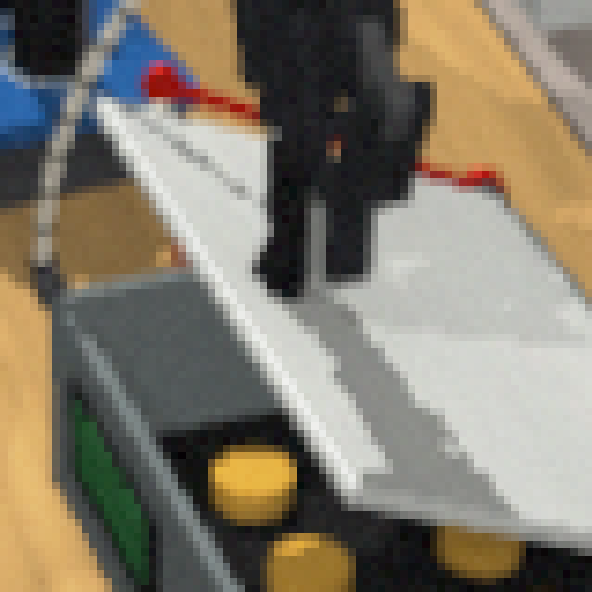

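{"name": "arm_command", "arguments": {"plan": [0,0.0027,0.0002,0.0033,0,0,0.0027,0.0002,0.0032,0,0,0,0,0,0,0,0,0,0,0]}}

```text
time_s: 23.25
tcp_pos: [516.4, -242.6, 194.8]
tcp_rot: [[0.063, -0.998, -0.0], [-0.998, -0.063, 0.0], [-0.0, 0.0, -1.0]]
wrist_force: [-2.8, 1.1, -6.8]
gripper_width: 0.408
```

```bash
python3 - <<'E'
from workcell import arm, vision
from h import *
a=np.mean([vision.read_camera('side').astype(float) for _ in range(4)],0).astype(np.uint8);cv2.imwrite('pics/s10raw.png',a)
cv2.imwrite('pics/s10.png',cv2.resize(a[190:225,305:370],None,fx=12,fy=12,interpolation=cv2.INTER_NEAREST))
s=arm.observe();print(s['tcp_pos'],s['wrist_force'],s['time_s'],s['gripper_width'])
E
```

```text
[ 516.37328026 -242.59939392  194.80471243] [-3.14571762  1.93062228 -6.56740714] 23.45 0.4060085251417885
```

View pics/s10.png

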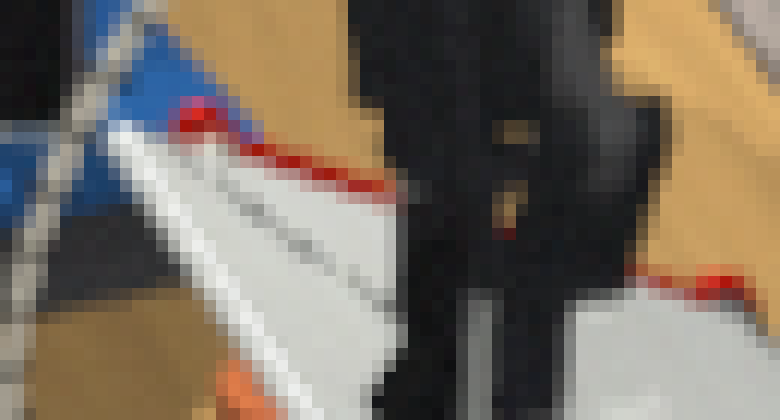

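```bash
cat >> h.py <<'E'
yw=.06;ex=np.array([np.cos(yw),np.sin(yw),0]);ey=np.array([-np.sin(yw),np.cos(yw),0]);ez=np.array([0,0,1.])
hg=np.array([643.5,-234.3,94.])
def L(x,y,z,t):
    return hg+ey*y-ex*(x*np.cos(t)-z*np.sin(t))+ez*(x*np.sin(t)+z*np.cos(t))
E
python3 - <<'E'
from h import *
def edge_v(t,u,y=130,z=4):
    P=np.array([proj('side',L(x,y,z,t)) for x in np.linspace(0,190,40)])
    o=np.argsort(P[:,0]);return np.interp(u,P[o,0],P[o,1])
for t in(.45,.48,.5,.52):
    print(t,'edge minus pointer v', [round(edge_v(t,u)-edge_v(t,u,140,0),2) for u in(323,330,340,355)],'corner',proj('side',L(190,130,4,t)),'disc',proj('side',L(160,140,0,t)))
for t in(.46,.48,.5,.52,.54): print('lid',t,'edge at u=335',edge_v(t,335).round(2),'at 323',edge_v(t,323).round(2),'ptr',edge_v(t,335,140,0).round(2))
a=cv2.imread('pics/s10raw.png').astype(int)
for u in(330,333,336): print(u,[(v,*a[v,u]) for v in range(200,211)])
E
```

```text
0.45 edge minus pointer v [np.float64(0.05), np.float64(0.05), np.float64(0.05), np.float64(0.04)] corner [313.89895281 201.36807597] disc [321.17346856 203.30776235]
0.48 edge minus pointer v [np.float64(-0.03), np.float64(-0.03), np.float64(-0.03), np.float64(-0.03)] corner [314.79522097 199.67944405] disc [321.89321469 201.90593577]
0.5 edge minus pointer v [np.float64(-0.08), np.float64(-0.08), np.float64(-0.08), np.float64(-0.08)] corner [315.4222751  198.56032209] disc [322.39729772 200.97662086]
0.52 edge minus pointer v [np.float64(-0.14), np.float64(-0.14), np.float64(-0.13), np.float64(-0.13)] corner [316.07268236 197.44716426] disc [322.92055896 200.05202036]
lid 0.46 edge at u=335 206.73 at 323 203.31 ptr 206.71
lid 0.48 edge at u=335 205.93 at 323 202.22 ptr 205.96
lid 0.5 edge at u=335 205.11 at 323 201.1 ptr 205.19
lid 0.52 edge at u=335 204.27 at 323 199.94 ptr 204.4
lid 0.54 edge at u=335 203.4 at 323 198.76 ptr 203.59
330 [(200, np.int64(89), np.int64(146), np.int64(183)), (201, np.int64(90), np.int64(146), np.int64(184)), (202, np.int64(75), np.int64(121), np.int64
[... 858 characters left out ...]
nt64(210), np.int64(208)), (209, np.int64(204), np.int64(210), np.int64(208)), (210, np.int64(203), np.int64(210), np.int64(208))]
336 [(200, np.int64(83), np.int64(132), np.int64(168)), (201, np.int64(74), np.int64(118), np.int64(148)), (202, np.int64(73), np.int64(113), np.int64(139)), (203, np.int64(81), np.int64(130), np.int64(163)), (204, np.int64(69), np.int64(113), np.int64(175)), (205, np.int64(37), np.int64(63), np.int64(172)), (206, np.int64(103), np.int64(111), np.int64(170)), (207, np.int64(178), np.int64(185), np.int64(200)), (208, np.int64(206), np.int64(211), np.int64(209)), (209, np.int64(207), np.int64(211), np.int64(210)), (210, np.int64(205), np.int64(210), np.int64(208))]
```

```bash
python3 - <<'E'
from h import *
def prof(fn,cols):
    a=cv2.imread(fn).astype(float); out=[]
    for u in cols:
        v=np.arange(198,213); red=a[v,u,2]-a[v,u,1]; bg=np.median(red[[0,1,-1,-2]])
        out.append((a[v,u],red))
    return out
a=cv2.imread('pics/side0.png').astype(float);b=cv2.imread('pics/s10raw.png').astype(float)
res=[]
for u in range(328,338):
    v=np.arange(198,214);r=a[v,u,2]-a[v,u,1]; r=r-np.median(r); r[r<25]=0
    c=(r*v).sum()/r.sum(); w=r.sum()/r.max()
    B=b[v,u,0]; k=[i for i in range(len(v)-1) if B[i]<120<=B[i+1]][-1]
    e=v[k]+(120-B[k])/(B[k+1]-B[k]); res.append(e-c); print(u,round(c,2),round(w,2),round(e,2))
print(np.mean(res),np.std(res))
u=333
print([(v,a[v,u].tolist()) for v in range(200,210)])
E
```

```text
328 202.96 1.73 203.78
329 203.3 1.42 203.9
330 203.42 1.73 204.35
331 203.96 1.75 204.8
332 204.31 1.45 204.92
333 204.41 1.69 205.35
334 204.69 1.45 205.76
335 205.29 1.4 205.86
336 205.39 1.63 206.23
337 205.7 1.42 206.37
0.787360795981661 0.16002064795792864
[(200, [97.0, 160.0, 205.0]), (201, [101.0, 166.0, 209.0]), (202, [99.0, 162.0, 208.0]), (203, [85.0, 140.0, 201.0]), (204, [42.0, 69.0, 175.0]), (205, [45.0, 75.0, 162.0]), (206, [82.0, 133.0, 188.0]), (207, [97.0, 156.0, 200.0]), (208, [96.0, 158.0, 198.0]), (209, [101.0, 162.0, 202.0])]
```

{"name": "arm_command", "arguments": {"plan": [0,0.0022,0.0001,0.0025,0,0,0,0,0,0,0,0,0,0,0,0,0,0,0,0]}}

```text
time_s: 23.95
tcp_pos: [518.6, -242.5, 197.3]
tcp_rot: [[0.063, -0.998, -0.0], [-0.998, -0.063, 0.0], [-0.0, 0.0, -1.0]]
wrist_force: [-3.7, 3.5, -6.5]
gripper_width: 0.408
```

```bash
python3 - <<'E'
from workcell import arm, vision
from h import *
b=np.mean([vision.read_camera('side').astype(float) for _ in range(4)],0);cv2.imwrite('pics/s11raw.png',b.astype(np.uint8))
cv2.imwrite('pics/s11.png',cv2.resize(b.astype(np.uint8)[190:225,305:370],None,fx=12,fy=12,interpolation=cv2.INTER_NEAREST))
t=vision.read_camera('top');cv2.imwrite('pics/t11.png',t)
a=cv2.imread('pics/side0.png').astype(float)
res=[];v=np.arange(196,214)
for u in range(328,338):
    r=a[v,u,2]-a[v,u,1]; r=r-np.median(r); r[r<25]=0
    c=(r*v).sum()/r.sum()
    B=b[v,u,0]; k=[i for i in range(len(v)-1) if B[i]<120<=B[i+1]][-1]
    res.append(v[k]+(120-B[k])/(B[k+1]-B[k])-c)
print(np.mean(res),np.std(res))
print(np.round(b[200:210,333]))
s=arm.observe();print(s['tcp_pos'],s['wrist_force'],s['time_s'],s['gripper_width'])
E
```

```text
-0.1253652861044742 0.15205547550218043
[[ 92. 147. 186.]
 [ 93. 148. 188.]
 [ 92. 150. 188.]
 [ 80. 128. 188.]
 [ 98. 112. 188.]
 [169. 175. 199.]
 [203. 210. 207.]
 [204. 210. 209.]
 [202. 208. 207.]
 [204. 209. 208.]]
[ 518.59297482 -242.46160554  197.23791759] [-4.44799952  2.89599148 -7.14816031] 24.2 0.4065362342714108
```

View pics/s11.png

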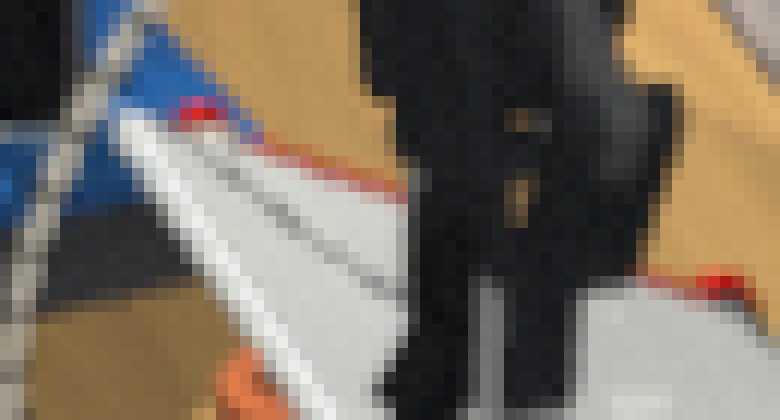

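```bash
python3 - <<'E'
import cv2
a=cv2.imread('pics/s11raw.png');cv2.imwrite('pics/s11f.png',a)
E
```

```text
(no output)
```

View pics/s11f.png

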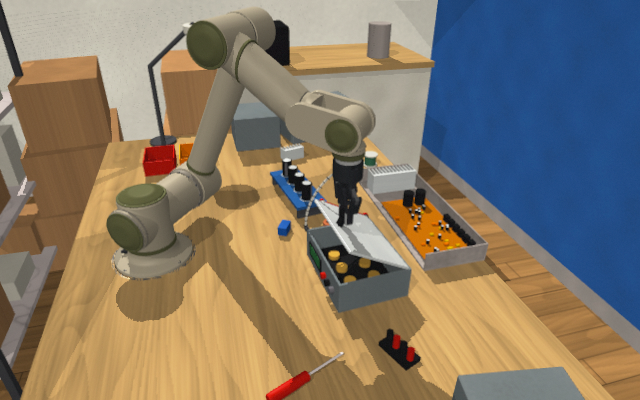

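View pics/t11.png

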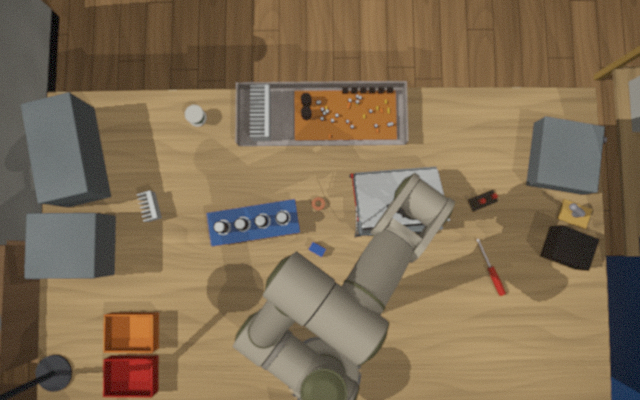

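Four capacitors stand in the row (top view, pixels (221,227) to (283,217)). The lid is held open, and the relay, choke, posts and heat sink haven't moved. Handing in.

```bash
python3 -c "
from workcell import hand_in
print(hand_in())"
```

```text
the job is handed in; nothing more can be done
None
```

I stood both capacitors upright on the two free rings of the blue shelf. I then lifted the lid by its grip to the red pointer and handed in at about 24 s with it still held there.

- **Capacitors:** the last top and side views show all four upright in one even row. The two cameras disagreed by up to about 10 mm along y near the shelf. I set the spots by comparing with the rings and the standing capacitors; each looks inside its ring, which leaves 6 mm to spare.
- **Lid angle:** the lid's edge lies on the pointer's centre line to within about 0.05 px of where it should be when level, roughly 0.005 rad. The arm's movement puts the lid at 0.52 rad. Separate direct pixel estimates of the pointer angle, which depend more on the calibration, mostly gave 0.50–0.51 rad (spread about 0.45–0.54). I went by the edge comparison.
- **Grip and forces:** the grip did not slip, with the opening steady at 0.41. The wrist force read about 7 N down while holding, with 3–4 N sideways. The highest reading I saw in the whole run was about 10 N, setting down the first capacitor.
- **Rest of the bench:** the relay, choke, posts, heat sink and pointer look unmoved in the last pictures.

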